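# Fit the keyed grinding disc on the sample mill

## Robot

A 6-joint arm with a two-finger parallel gripper is mounted at the origin on the work surface. World frame = base frame: x ahead of the robot, y to its left, z up, the work surface at z = 0. Lengths are in m, angles in rad, forces in N, time in s.
With the tool pointing down it reaches from about 0.35 to 0.85 m from the base axis. Payload 8.1 kg.
Tool frame: the origin (TCP) lies at the very end of the fingers, on their centre line; the grasp point (between the pads) lies 19 mm behind it; z points along the fingers, y is the line along which they close (so a half turn about z gives the same grasp; the last joint's range is limited). The gripper opens to 93 mm and grips with 3 to 60 N. Pads are 15 mm wide; open, the fingers measure 128 mm over their backs; the gripper's body (75 mm by 188 mm) begins 65 mm behind the grasp point.
Start: joints at [-1.19, 0.13, 1.488, -0, 1.523, -0.085], TCP at [0.27, -0.536, 0.19] pointing down, gripper open.
Joint ranges: [-2.96, 2.96], [-0.89, 2.26], [0.02, 2.5], [-1.34, 4.48], [0, 2.73], [-2.66, 2.66]. Speed limits (rad/s): [2.39, 2.39, 2.79, 3.14, 3.14, 3.14].

## Interface

Orientations are given as a rotation vector (axis times angle).
In Python, from plant import read_state, eyes, workorder gives the robot as it stands. The module is installed in compiled form; this text tells all that it offers.
- The arm moves only by the tool play_rows, never from a script. Its argument "targets" is one flat list of numbers, 4 for each row, row after row: the shift along the tool's x, y, z in cm, then the turn about the tool's z in degrees. In form: [dx, dy, dz, roll, dx, dy, dz, roll, ...]. A call has 1 to 8 rows; each row is the pose to reach, as a shift and turn from the pose commanded when the call began, along the tool's axes at that moment; what a row does not reach only later rows make up. A row lasts 1/12 s, in which the tool goes at most 41.7 mm and 7.16 degrees, less where a joint would pass 70% of its speed; a pose out of reach is approached as far as the arm can. A call with a gripper value outside its range is refused whole. "grip" is the finger opening in cm, from 0 to 9.3, set as the call begins (left out, the last holds). The fingers move at their own pace and stop on an object; "grip_force" is the grip in N (left out, the last holds). Time passes only in rows, so rows that repeat a pose let the fingers close. It gives the time, the measured TCP pose, the force, the opening and the grip force at its end, in the units of the state.
- read_state(): the state, without advancing time (a new reading comes with each control period).
- eyes.read_camera(name): name is "scene" or "top"; returns a dict with "image" (400x640x3 uint8, red, green, blue), "vfov" (degrees; the focal length in pixels is half the picture's height over the tangent of half this angle, whatever the lens; pixels are square), "cx", "cy" (the principal point, pixels), "k1" (the pictures are not rectified: a ray, as slopes to the right and down, at radius r is drawn at 1 + k1 r^2 times it, then the intrinsics apply), "cam_to_world" (4x4, takes a point from camera to world coordinates). Camera axes: x right, y up, looking along -z (the intrinsics and any distortion apply to the point x, -y, -z); pixel columns grow to the right and rows downward; lengths in m; the calibration is good to about 2 mm. A picture is of the moment at which its call begins. There is no depth.
- workorder.close_job(): hands the job in; it is judged then, once.
The state is a dict: "t": time; "q": joint angles; "dq": joint speeds; "joint_torque": joint torques, N m; "tool_pos": TCP position; "orientation": TCP orientation; "force": force on the tool from outside, world axes, zero at the start; "wrist_torque": the same for the moment, N m; "opening": finger opening in m; "gripper_force": force on a finger pad.
Only numpy, scipy, OpenCV 4.12 (cv2) and the standard library are available. Lean on these libraries where they do the work, as an engineer would, in place of code of your own. Each camera call takes 0.05 s, during which the arm holds its last target. There are 200 camera calls.

## Task

Fit the grinding disc with the flat-sided hub onto the upright drive shaft of the open sample mill: set it over the shaft nose, then, keeping light pressure on it and never forcing it, turn it until its tab goes down into the shaft's keyway and the disc lies flat and fully home on its seat. Then let go and leave it there, without shifting the other things on the bench.

Things in the scene. Friction and masses are not known exactly. Their poses are not given: they have to be found in the camera images.
- disc: Grinding disc, bare aluminium, about 0.3 kg, lying underside down on the bench. Origin: centre of the underside; z up along the bore. Rim 100 mm diameter, 14 mm thick; on it a square web 47 x 47 mm up to 18 mm height, then the hub. Underside: round recess 45 mm diameter, 14 mm deep. A lug (8 mm wide, top at 19 mm height) on the rim at +x shows from above where the tab is.
- disc_hub (a point): Middle of the disc's hub, 32 mm above its underside, axes as the disc's. The hub is what to grip: 36 mm wide along x (flat sides facing +x and -x), 47 mm long along y, from 18 to 46 mm above the underside. A through bore 22 mm in diameter runs along z from 14 to 46 mm above the underside.
- disc_tab (a point): Inner end of the disc's one tab, 12 mm from the bore axis on the disc's +x side, 3 mm above its underside. The tab is 7 mm wide, 6 mm thick, level with the underside, and points inward from the recess wall.
- mill: Sample mill, white housing 200 x 190 mm, 90 mm high, fixed to the bench; steel motor box 95 mm high at its +x side (102 to 202 mm along x, 170 mm wide), control panel at -x. Origin: centre of its underside, under the shaft axis; z up. A round aluminium chamber wall, 140 mm outside, 128 mm inside diameter, 9 mm high, stands on its top around the upright steel drive shaft.
- mill_seat (a point): Point on the shaft axis on the seat (top of the shaft's 64 mm flange), 94 mm above the mill's underside; axes as the mill's. On the seat stands the keyed shoulder, 40 mm diameter, 10 mm high, with one keyway. With the tab riding on the shoulder the disc's underside is 10 mm above the seat; with the tab in the keyway it goes down to 0, flat on the seat.
- shaft_nose (a point): Top centre of the shaft's plain nose, 50 mm above the seat; axes as the mill's. The nose is 20 mm in diameter up to 41 mm above the seat, then tapers to 9 mm at its top. The shaft does not move up or down, and is braked: it turns only under about 0.6 N m or more.
- nose_balls (a point): Point on the shaft axis, 30 mm above the seat, level with two small sprung balls that stand 2 mm out of opposite sides of the nose. The disc meets them when its underside is 16 mm above the seat; a push of about 10 N takes it over them. They then grip its bore by friction: it does not sink by its own weight, but slides down under a push of under 8 N.
- key_middle (a point): Fixed point of the mill, level with the top of the shoulder, 15 mm from the shaft axis on the mill's +x side. NOT the keyway itself: the shaft stopped at random, its keyway points anywhere within 0.7 rad either side of this direction. The keyway is radial, open at the top, 8.6 mm wide, 10 mm deep, from 10.5 mm off the axis outward, and shows from above.
- beaker: Bystander: empty glass beaker, 72 mm diameter, 105 mm high, origin at its foot.
- cover: Bystander: aluminium cover plate, 104 mm diameter, 10 mm thick, with a black round knob to 28 mm height and no bore; origin at its underside.
- scoop: Bystander: steel scoop with a round handle, about 185 mm long, origin under its bowl.
- goggles: Bystander: clear safety glasses, about 140 mm wide.
- pen: Bystander: black marker, 130 x 14 x 14 mm.
- jar: Bystander: amber jar with lid, 70 mm diameter, 100 mm high.
- brush: Bystander: small brush lying on the bench.
Mind the look-alikes: they are no part of the job. What is shaped like the disc but red is not meant.

How it is judged:
On the way, in this order (a step that is already met when the one before it is completed fails the run):
1. the disc is over the shaft's nose, upright (horizontal distance between disc and mill_seat below 0.005 m and z of disc in the frame of mill_seat below 0.032 m and angle between disc's own z axis and vertical below 0.15 rad).
2. the tab is in the keyway and the disc is down on its seat (z of disc in the frame of mill_seat between -0.003 and 0.003 m and horizontal distance between disc and mill_seat below 0.004 m and angle between disc's own z axis and vertical below 0.06 rad), for 0.2 s.
At the end, for the whole second after the job is handed in: The disc lies on the shaft's seat: underside within 3 mm of the seat's height (only possible with the tab in the keyway), axis within 4 mm of the shaft's, upright within 0.06 rad, released and at rest (all of step 2 and linear speed of disc below 0.02 m/s and angular speed of disc below 0.2 rad/s); the robot touches nothing.
It fails at once if the disc or the robot presses on the mill or its shaft with more than 50 N (contact force between mill and anything else above 50 N).
It fails at once if a bystander is moved more than 30 mm (distance of any of beaker, cover, scoop, goggles, pen, jar, brush from where it was at the start of the episode above 0.03 m).
It also fails if it takes over 67 s, if anything falls off the work surface, if the arm or the gripper's body presses on something with over 40 N, if the wrist force passes 120 N, or if a joint passes its speed limit or range.

## Working session

There is one attempt and no reset: what is moved stays moved. The work goes in short steps, Python scripts to look and compute and a tool call to move; the robot and the scene stay as the last step left them, time stands still between calls to the robot, and variables do not carry over. Pictures are saved under pics/ and viewed, at most 10 in all, crops included, and the job is handed in when it is done.

Besides the shell and the picture viewer there is one more tool, called after "Request:" by a JSON object that holds its "name" and its "arguments", one argument or row to a line. play_rows: Moves the arm, as the interface text tells. Its arguments: {"type":"object","properties":{"targets":{"type":"array"},"grip":{"type":"number"},"grip_force":{"type":"number"}},"required":["targets"]}

```bash
mkdir -p pics
cat > h.py <<'E'
import numpy as np,cv2
from plant import read_state,eyes,workorder
def snap(n):
    c=eyes.read_camera(n); return c
def K(c):
    f=200/np.tan(np.radians(c['vfov'])/2)
    return np.array([[f,0,c['cx']],[0,f,c['cy']],[0,0,1]]),np.array([c['k1'],0,0,0,0.])
def ray(c,uv,z):
    k,d=K(c)
    p=cv2.undistortPointsIter(np.array(uv,float).reshape(-1,1,2),k,d,None,None,(3,50,1e-9)).reshape(-1,2)
    T=c['cam_to_world']; D=np.c_[p[:,0],-p[:,1],-np.ones(len(p))]@T[:3,:3].T; o=T[:3,3]
    return o+D*((z-o[2])/D[:,2])[:,None]
def proj(c,X):
    k,d=K(c);T=c['cam_to_world'];X=np.array(X,float).reshape(-1,3)
    P=(X-T[:3,3])@T[:3,:3]*[1,-1,-1]
    return cv2.projectPoints(P,np.zeros(3),np.zeros(3),k,d)[0].reshape(-1,2)
def save(c,name,crop=None,s=1):
    im=c['image'][:,:,::-1]
    if crop: u,v,w,h=crop; im=im[v:v+h,u:u+w]
    cv2.imwrite('pics/'+name,cv2.resize(im,None,fx=s,fy=s,interpolation=cv2.INTER_CUBIC))
E
python3 - <<'E'
from h import *
for n in('top','scene'):
    c=snap(n); save(c,n+'0.png'); print(n,c['vfov'],c['cx'],c['cy'],c['k1'],c['cam_to_world'].round(3))
print(read_state())
E
```

```text
top 43.43845946209198 315.42998329185247 202.16428232985373 -0.018410615690731748 [[-0.029  0.99  -0.137  0.357]
 [-0.999 -0.027  0.019  0.01 ]
 [ 0.015  0.137  0.99   1.417]
 [ 0.     0.     0.     1.   ]]
scene 47.752485397350874 317.81236286846394 200.4711986250038 0.02774142666614103 [[ 7.900e-02 -6.180e-01  7.820e-01  1.634e+00]
 [ 9.970e-01  4.800e-02 -6.300e-02 -8.100e-02]
 [ 1.000e-03  7.850e-01  6.200e-01  9.740e-01]
 [ 0.000e+00  0.000e+00  0.000e+00  1.000e+00]]
{'t': 0.1, 'q': array([-1.19041966e+00,  1.31044837e-01,  1.48913699e+00,  1.26612221e-05,
        1.52302540e+00, -8.54132463e-02]), 'dq': array([ 2.12802747e-03, -4.00340762e-03, -3.01642520e-03,  1.73707927e-03,
       -7.46859307e-05, -1.96164596e-03]), 'joint_torque': array([ 1.71245971e-03, -5.61346006e+01, -4.93095231e+01,  7.70827266e-02,
        2.91964004e-02, -1.09681378e-04]), 'tool_pos': array([ 0.26928954, -0.53555838,  0.18873511]), 'orientation': array([-3.05522145e+00, -7.24694813e-01,  3.52853599e-04]), 'force': array([0.96405662, 0.47193574, 0.55030318]), 'wrist_torque': array([ 0.0221728 ,  0.07517401, -0.00097036]), 'gripper_force': 0.0, 'opening': 0.09293338732913949}
```

View pics/top0.png

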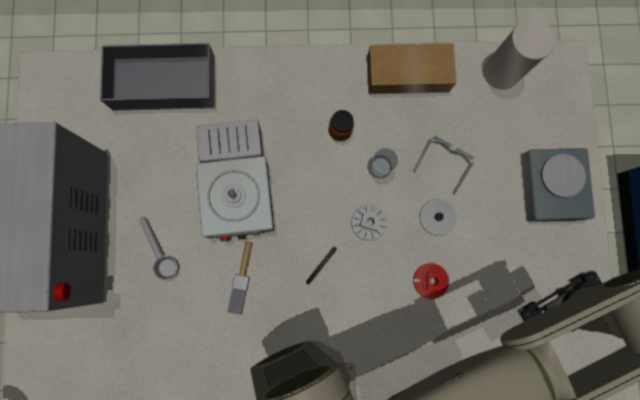

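View pics/scene0.png

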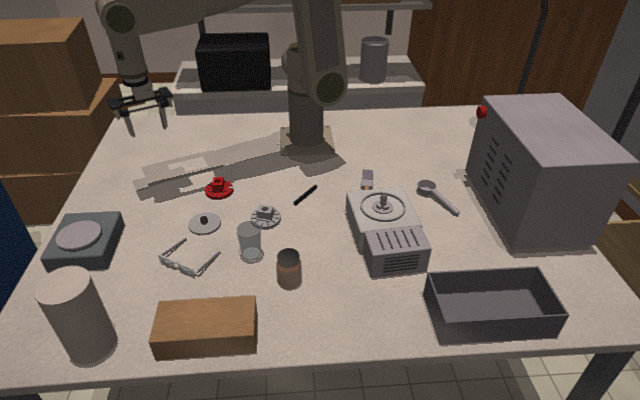

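The top view shows the bare disc at (369,222), the mill shaft at (234,195), the red look-alike at (431,281) and the cover at (438,217). Next I enlarge the disc and the shaft.

Run:
```python
from h import *
c=snap('top'); 
im=c['image'][:,:,::-1]
r=lambda u,v,w,h,W,H: cv2.resize(im[v:v+h,u:u+w],(W,H),interpolation=cv2.INTER_CUBIC)
cv2.imwrite('pics/crop1.png',np.hstack([r(344,197,50,50,400,400),r(210,170,50,50,400,400)]))
print(ray(c,[[369,223]],.014),ray(c,[[371,221]],.046),ray(c,[[234,195]],.099), ray(c,[[234,193]],.144))
```

```text
[[ 0.48699837 -0.16552802  0.014     ]] [[ 0.48938529 -0.1672678   0.046     ]] [[0.5635225  0.20006877 0.099     ]] [[0.56164509 0.19354866 0.144     ]]
```

View pics/crop1.png

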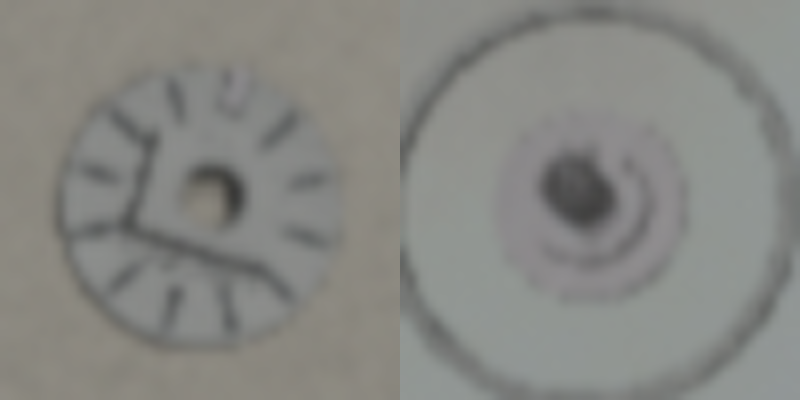

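The left crop shows the disc's rim centred near (200,208), with its lug pointing up and slightly right at (233,95). In the right crop the keyway isn't clear, so I'll check the scene camera and fit the circles.

Run:
```python
from h import *
c=snap('top'); s=snap('scene')
def enh(c,u,v,w,h,W,H):
    g=cv2.cvtColor(c['image'],cv2.COLOR_RGB2GRAY)[v:v+h,u:u+w]
    g=cv2.normalize(g,None,0,255,cv2.NORM_MINMAX)
    g=cv2.createCLAHE(2,(2,2)).apply(g)
    return cv2.resize(g,(W,H),interpolation=cv2.INTER_CUBIC)
p=proj(s,[.563,.197,.104])[0]; print('scene shaft',p)
cv2.imwrite('pics/crop2.png',np.vstack([np.hstack([enh(c,222,181,25,25,300,300),enh(c,195,156,80,80,300,300)]),np.hstack([enh(s,368,190,30,30,300,300),enh(s,355,180,60,60,300,300)])]))
# disc mask
g=cv2.cvtColor(c['image'],cv2.COLOR_RGB2HSV)[185:260,330:412]
lab=cv2.cvtColor(c['image'],cv2.COLOR_RGB2LAB).astype(int)
bg=lab[[240,205],[340,340]].mean(0); d=np.abs(lab-bg)
print(bg,lab[235,365],lab[225,360])
m=((lab[...,2]<(bg[2]+lab[235,365,2])/2)).astype(np.uint8); m[:190]=0;m[255:]=0;m[:,:345]=0;m[:,394:]=0
m=cv2.morphologyEx(m,cv2.MORPH_CLOSE,np.ones((3,3)))
cs,_=cv2.findContours(m,cv2.RETR_EXTERNAL,cv2.CHAIN_APPROX_NONE); k=max(cs,key=cv2.contourArea)
e=cv2.fitEllipse(k); print(e,ray(c,[e[0]],.010))
```

```text
scene shaft [380.08567693 203.13496124]
[146.5 128.  133. ] [111 127 128] [ 94 127 128]
((368.4632873535156, 222.37306213378906), (34.048980712890625, 34.55191421508789), 95.14820098876953) [[ 0.48918474 -0.16459128  0.01      ]]
```

View pics/crop2.png

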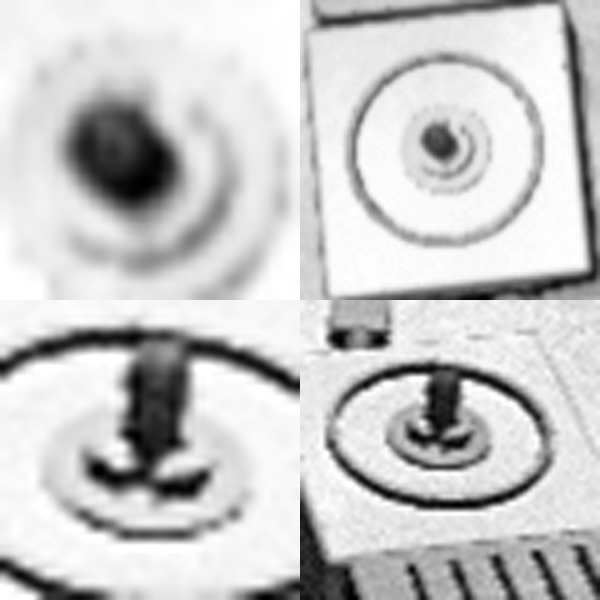

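Lower-left crop (scene view): the shoulder's dark side shows a gap near (383,207), where the keyway faces roughly the scene camera. I'll quantify it by sampling in world coordinates.

Run:
```python
from h import *
c=snap('top'); s=snap('scene')
G=lambda c:cv2.cvtColor(c['image'],cv2.COLOR_RGB2GRAY).astype(np.float32)
def samp(c,X):
    p=proj(c,X).astype(np.float32); return cv2.remap(G(c),p[:,0:1],p[:,1:2],cv2.INTER_CUBIC)[:,0]
C=[]
for n,cam in(('top',c),('scene',s)):
    ctr=np.array([.562,.2]); 
    for it in range(3):
        P=[];R=np.arange(.056,.080,.0005)
        for a in np.radians(np.arange(0,360,5)):
            X=np.c_[ctr[0]+R*np.cos(a),ctr[1]+R*np.sin(a),np.full(len(R),.0965)]
            r=R[samp(cam,X).argmin()]; P.append([ctr[0]+r*np.cos(a),ctr[1]+r*np.sin(a)])
        P=np.array(P); rr=np.hypot(*(P-ctr).T); ok=abs(rr-np.median(rr))<.005
        A=np.c_[2*P[ok],np.ones(ok.sum())]; x=np.linalg.lstsq(A,(P[ok]**2).sum(1),rcond=None)[0]; ctr=x[:2]
    print(n,ctr,np.sqrt(x[2]+ctr@ctr),ok.sum()); C.append(ctr)
for n,cam,ctr in(('scene',s,C[1]),('top',c,C[0])):
    print(n)
    for a in range(-50,70,5):
        t=np.radians(a); print(a,[int(samp(cam,[[ctr[0]+r*np.cos(t),ctr[1]+r*np.sin(t),.104]])[0]) for r in(.012,.014,.016,.018,.020,.022)])
# disc lug direction and hub
ctr=np.array([.489,-.1645])
print('lug',[ray(c,[q],.019)[0] for q in([373.1,208.9],)])
for a in range(-50,21,5):
    t=np.radians(a);print(a,[int(samp(c,[[ctr[0]+r*np.cos(t),ctr[1]+r*np.sin(t),.019]])[0]) for r in(.034,.037,.04,.043,.046,.049)])
print('hubcorners',ray(c,np.array([[150,135],[128,222],[265,270]])/8+[344,197],.03))
```

```text
top [0.56219714 0.20109372] 0.06608727545547062 72
scene [0.57085712 0.2030065 ] 0.06649882715181057 72
scene
-50 [111, 89, 69, 59, 61, 77]
-45 [94, 75, 59, 55, 62, 78]
-40 [80, 64, 55, 56, 64, 79]
-35 [68, 59, 57, 62, 73, 84]
-30 [60, 59, 64, 77, 91, 105]
-25 [56, 60, 70, 91, 113, 131]
-20 [58, 61, 72, 99, 125, 148]
-15 [66, 65, 72, 95, 121, 146]
-10 [76, 71, 71, 83, 101, 115]
-5 [87, 79, 69, 68, 74, 84]
0 [101, 87, 69, 59, 63, 75]
5 [114, 94, 69, 53, 55, 74]
10 [122, 98, 68, 51, 54, 74]
15 [127, 96, 65, 52, 53, 67]
20 [127, 94, 68, 56, 54, 63]
25 [127, 97, 74, 61, 54, 58]
30 [129, 104, 80, 61, 53, 70]
35 [134, 112, 83, 62, 62, 85]
40 [140, 117, 93, 67, 65, 99]
45 [144, 125, 101, 71, 69, 106]
50 [148, 134, 111, 77, 82, 118]
55 [153, 145, 118, 91, 97, 130]
60 [158, 155, 131, 107, 109, 131]
65 [161, 160, 143, 121, 117, 129]
top
-50 [130, 134, 126, 121, 129, 136]
-45 [129, 133, 125, 117, 125, 135]
-40 [130, 134, 128, 120, 124, 134]
-35 [127, 136, 134, 130, 131, 135]
-30 [125, 136, 137, 136, 136, 137]
-25 [122, 135, 139, 139, 139, 139]
-20 [116, 132, 139, 140, 139, 140]
-15 [109, 123, 1
[... 512 characters left out ...]
]
lug [array([ 0.52597018, -0.17819729,  0.019     ])]
-50 [107, 105, 103, 104, 116, 125]
-45 [113, 114, 114, 113, 116, 127]
-40 [130, 132, 131, 131, 130, 131]
-35 [135, 134, 133, 132, 130, 130]
-30 [131, 131, 132, 130, 129, 131]
-25 [120, 122, 126, 127, 123, 128]
-20 [118, 125, 134, 135, 135, 134]
-15 [120, 122, 127, 120, 117, 127]
-10 [126, 123, 126, 127, 125, 129]
-5 [133, 133, 133, 133, 133, 133]
0 [134, 135, 135, 133, 131, 126]
5 [129, 129, 129, 129, 130, 127]
10 [107, 104, 103, 107, 120, 129]
15 [117, 116, 113, 118, 125, 128]
20 [133, 133, 132, 133, 131, 124]
hubcorners [[ 0.51148708 -0.14721009  0.03      ]
 [ 0.48134325 -0.13828284  0.03      ]
 [ 0.46332081 -0.18515215  0.03      ]]
```

Run:
```python
from h import *
c=snap('top'); s=snap('scene')
G=lambda c:cv2.cvtColor(c['image'],cv2.COLOR_RGB2GRAY).astype(np.float32)
def samp(c,X):
    p=proj(c,X).astype(np.float32); return cv2.remap(G(c),p[:,0:1],p[:,1:2],cv2.INTER_CUBIC)[:,0]
for n,cam in(('top',c),('scene',s)):
    ctr=np.array([.564,.202]);
    for it in range(4):
        cd=cam['cam_to_world'][:2,3]-ctr; b=np.arctan2(cd[1],cd[0]); R=np.arange(.054,.082,.0003);A=[];y=[]
        for o in list(range(-50,51,5))+list(range(130,231,5)):
            a=b+np.radians(o); X=np.c_[ctr[0]+R*np.cos(a),ctr[1]+R*np.sin(a),np.full(len(R),.0945)]
            v=samp(cam,X); w=np.clip(v.max()-15-v,0,None); w[abs(R-R[v.argmin()])>.006]=0
            A.append([np.cos(a),np.sin(a)]); y.append((w*R).sum()/w.sum()-(.070 if abs(o)<90 else .064))
        d,res,_,_=np.linalg.lstsq(np.array(A),np.array(y),rcond=None); ctr=ctr+d
    print(n,ctr,np.sqrt(res/len(y)))
# nose: darkest blob centroid rays, z mid
for n,cam in(('top',c),('scene',s)):
    for z in (.110,.12,.13,.14):
        print(n,z,proj(cam,[.565,.203,z])[0].round(1))
print(G(s)[192:206,374:392].astype(int)); print(G(c)[184:202,226:242].astype(int))
```

```text
top [0.56543665 0.20412383] [0.00102274]
scene [0.5648211  0.20481155] [0.00057016]
top 0.11 [232.3 193.8]
top 0.12 [231.7 193.3]
top 0.13 [231.1 192.7]
top 0.14 [230.5 192.1]
scene 0.11 [382.3 201.9]
scene 0.12 [382.6 199.4]
scene 0.13 [382.9 196.8]
scene 0.14 [383.2 194.2]
[[155 149 149 140 141 134 120 109 130 147 150 152 149 167 170 172 180 176]
 [104  83  69  68  67  69  58  61  72  74  73  90  99 117 133 144 151 164]
 [ 62  67  72  77  80  85  80  73  90  94  96  96  82  65  65  65  83 121]
 [111 139 167 178 182 179 160 114  88 100 101 101  81  76  77  76  54  59]
 [170 177 176 172 176 178 135  83  77  85  93  85  86 156 182 165 123  86]
 [171 171 173 167 174 158 105  63  72  75  81  69  79 152 181 180 181 179]
 [171 169 170 174 172 146  92  61  67  74  75  65  81 156 180 174 174 179]
 [172 169 170 176 175 172 124  65  70  67  72  71  88 138 166 181 177 177]
 [169 174 171 164 162 168 116  65  70  68  70  63  91 154 177 177 177 177]
 [168 165 152 147 143 141  87  62  71  71  67  66 111 147 165 171 175 173]
 [155 144 147 146 154 137  87  60  68  68  62  67 121 148 150 153 165 177]
[... 733 characters left out ...]
 119 134 133 123 126 130 137]
 [133 115  87  77  86  86  87  80  77  95 120 135 135 131 123 133]
 [132 109  83  76  81  80  84  79  71  74  99 131 138 135 122 131]
 [134 117  89  77  79  78  78  74  69  71  89 125 138 136 124 126]
 [138 129 105  83  76  74  72  69  67  72  88 121 137 136 122 120]
 [139 135 123 101  80  71  68  65  68  77  99 122 137 133 116 121]
 [139 138 134 123 104  85  74  72  82  96 117 130 135 126 111 129]
 [138 138 138 136 127 113  98  94 104 116 128 135 133 116 111 133]
 [137 136 137 139 139 133 123 116 119 129 134 131 123 112 122 137]
 [137 132 130 135 137 137 134 127 127 134 132 119 112 119 134 140]
 [137 133 125 126 127 131 131 128 125 128 122 115 119 133 140 141]]
```

```bash
cat >> h.py <<'E'
from scipy.spatial.transform import Rotation as Ro
def plan(x,y,z,yaw):
    s=read_state(); R=Ro.from_rotvec(s['orientation']).as_matrix()
    d=R.T@(np.array([x,y,z])-s['tool_pos'])*100; cur=np.degrees(np.arctan2(R[1,1],R[0,1]))
    roll=-((yaw-cur+90)%180-90)
    print('t',s['t'],'pos',s['tool_pos'].round(4),'yaw',cur.round(2),'tilt',R[2].round(4),'F',s['force'].round(1),'T',s['wrist_torque'].round(2),'open',s['opening'].round(4),'\nshift',d.round(2),'roll',roll.round(1))
E
python3 -c "
from h import *
plan(.489,-.1645,.19,-19)
c=snap('top');print(ray(c,[[380,166]],.105),ray(c,[[382,172]],0))"
```

```text
Traceback (most recent call last):
  File "h.py", line 26, in plan
    print('t',s['t'],'pos',s['tool_pos'].round(4),'yaw',cur.round(2),'tilt',R[2].round(4),'F',s['force'].round(1),'T',s['wrist_torque'].round(2),'open',s['opening'].round(4),'\nshift',d.round(2),'roll',roll.round(1))
                                                                                                                                                        ^^^^^^^^^^^^^^^^^^
AttributeError: 'float' object has no attribute 'round'
```

```bash
sed -i "s/s\['opening'\].round(4)/round(s['opening'],4)/" h.py
python3 -c "
from h import *
plan(.489,-.1645,.19,-19)
c=snap('top');print(ray(c,[[380,166]],.105),ray(c,[[382,172]],0))"
```

```text
t 0.45 pos [ 0.2695 -0.536   0.1896] yaw -63.31 tilt [ 1.e-04 -2.e-04 -1.e+00] F [ 0.4 -0.2  0.2] T [-0.01  0.04  0.01] open 0.093 
shift [ 36.3  -23.33  -0.04] roll -44.3
[[ 0.63041944 -0.19030363  0.105     ]] [[ 0.63456321 -0.21128917  0.        ]]
```

Request:
{"name": "play_rows", "arguments": {
  "targets": [36.3,-23.3,0,-44.3,36.3,-23.3,0,-44.3,36.3,-23.3,0,-44.3,36.3,-23.3,0,-44.3,36.3,-23.3,0,-44.3,36.3,-23.3,0,-44.3,36.3,-23.3,0,-44.3,36.3,-23.3,0,-44.3],
  "grip": 7.0
}}

```text
t: 1.17
tool_pos: [0.4399, -0.2474, 0.19]
orientation: [2.555, 1.826, 0.0]
force: [-0.6, -1.1, 0.0]
opening: 0.0701
gripper_force: 0.0
```

```bash
python3 -c "
from h import *
plan(.489,-.1645,.19,-19)"
```

```text
t 1.1667 pos [ 0.4399 -0.2474  0.19  ] yaw -18.9 tilt [-2.e-04  7.e-04 -1.e+00] F [-0.6 -1.1  0. ] T [-0.02 -0.02 -0.  ] open 0.0701 
shift [ 9.43  1.96 -0.  ] roll 0.1
```

Request:
{"name": "play_rows", "arguments": {
  "targets": [4,1,0,0,8,1.9,0,0,9.4,2,0,0,9.4,2,3,0,9.4,2,6,0,9.4,2,9,0,9.4,2,11,0,9.4,2,11,0]
}}

```text
t: 1.83
tool_pos: [0.4852, -0.1651, 0.0745]
orientation: [-2.552, -1.82, 0.007]
force: [-1.3, 0.8, -1.1]
opening: 0.0701
gripper_force: 0.0
```

Run:
```python
from h import *
plan(.489,-.1645,.026,-19)
c=snap('top');s=snap('scene')
a=cv2.resize(c['image'][190:260,330:400],(400,400),interpolation=cv2.INTER_CUBIC)
p=proj(s,[.489,-.165,.03])[0].astype(int)
b=cv2.resize(s['image'][p[1]-40:p[1]+30,p[0]-35:p[0]+35],(400,400),interpolation=cv2.INTER_CUBIC)
cv2.imwrite('pics/pre.png',np.hstack([a,b])[:,:,::-1])
```

```text
t 1.8333 pos [ 0.4852 -0.1651  0.0745] yaw -19.0 tilt [ 8.0e-04 -8.3e-03 -1.0e+00] F [-1.3  0.8 -1.1] T [ 0.02 -0.05 -0.06] open 0.0701 
shift [0.17 0.38 4.84] roll 0.0
```

View pics/pre.png

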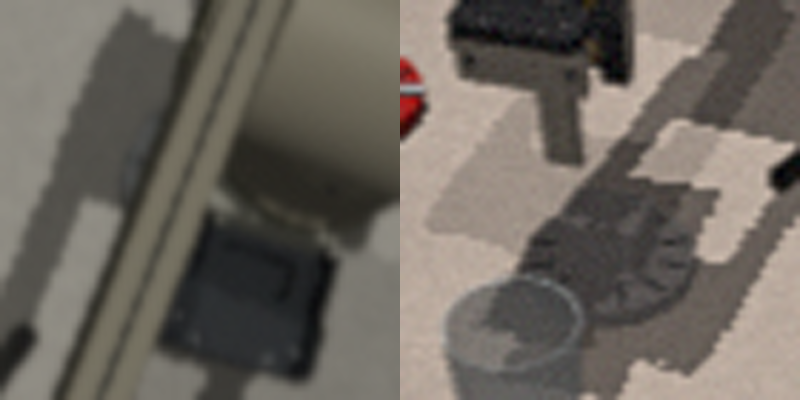

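The pre-grasp picture shows the finger just above the shadowed disc at crop (605,255), with the beaker clear at (515,330). I'll let it settle and re-read.

Request:
{"name": "play_rows", "arguments": {
  "targets": [0,0,0,0,0,0,0,0,0,0,0,0]
}}

```text
t: 2.18
tool_pos: [0.4902, -0.1676, 0.0817]
orientation: [2.556, 1.822, 0.003]
force: [0.4, -0.2, -0.0]
opening: 0.0706
gripper_force: 0.0
```

```bash
python3 -c "
from h import *
plan(.489,-.1645,.026,-19)"
```

```text
t 2.1833 pos [ 0.4902 -0.1676  0.0817] yaw -19.02 tilt [-3.0e-04  3.4e-03 -1.0e+00] F [ 0.4 -0.2 -0. ] T [-0.03 -0.07  0.01] open 0.0706 
shift [ 0.25 -0.23  5.57] roll -0.0
```

Request:
{"name": "play_rows", "arguments": {
  "targets": [0,0,1.5,0,0,0,3,0,0,0,4.2,0,0,0,5,0,0,0,5.4,0,0,0,5.4,0,0,0,5.4,0,0,0,5.4,0]
}}

```text
t: 2.85
tool_pos: [0.4894, -0.1671, 0.0264]
orientation: [2.557, 1.824, 0.001]
force: [-0.2, 0.5, -0.2]
opening: 0.0698
gripper_force: 0.0
```

Request:
{"name": "play_rows", "arguments": {
  "targets": [0,0,0,0,0,0,0,0,0,0,0,0,0,0,0,0,0,0,0,0,0,0,0,0,0,0,0,0,0,0,0,0],
  "grip": 3.0,
  "grip_force": 15
}}

```text
t: 3.52
tool_pos: [0.4888, -0.1668, 0.0256]
orientation: [-2.558, -1.824, 0.0]
force: [-0.6, 0.1, -0.5]
opening: 0.0304
gripper_force: 0.0
```

```bash
python3 -c "
from h import *
plan(.489,-.1645,.026,-19)"
```

```text
t 3.5167 pos [ 0.4888 -0.1668  0.0256] yaw -19.01 tilt [-0.e+00 -1.e-04 -1.e+00] F [-0.6  0.1 -0.5] T [-0.02 -0.08 -0.02] open 0.0304 
shift [ 0.23 -0.05 -0.04] roll -0.0
```

Opening is 30 mm with no force, so the hub isn't between the pads. Looking.

Run:
```python
from h import *
s=snap('scene')
p=proj(s,[.489,-.165,.03])[0].astype(int)
b=cv2.resize(s['image'][p[1]-40:p[1]+30,p[0]-40:p[0]+50],(770,600),interpolation=cv2.INTER_CUBIC)
b=cv2.convertScaleAbs(b,alpha=1.7)
print(p)
cv2.imwrite('pics/miss.png',b[:,:,::-1])
```

```text
[264 212]
```

View pics/miss.png

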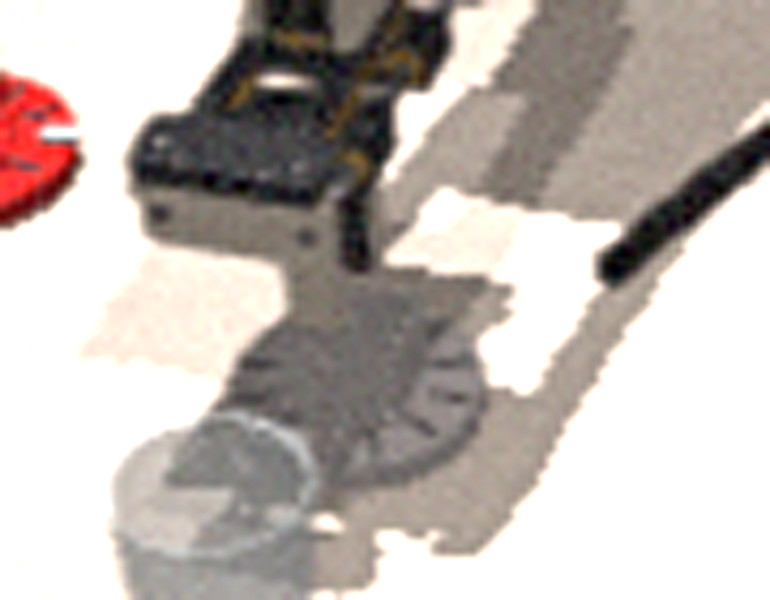

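Run:
```python
from h import *
s=snap('scene')
st=read_state();R=Ro.from_rotvec(st['orientation']).as_matrix();t=st['tool_pos']
crop=lambda X:((proj(s,X)[0]-[224,172])*8.56).round()
for n,o in(('tip',[0,0,0]),('f+',[0,.015,0]),('f-',[0,-.015,0]),('f+top',[0,.015,-.06]),('x+',[.0075,.015,0])): print(n,crop(t+R@o),(t+R@o).round(3))
for z in(0,.014,.046): print('disc',z,crop([.489,-.165,z]))
print(ray(s,[[224+360/8.56,172+390/8.56]],.0),st['q'],st['opening'],st['gripper_force'])
```

```text
tip [341. 352.] [ 0.489 -0.167  0.026]
f+ [328. 376.] [ 0.503 -0.172  0.026]
f- [354. 328.] [ 0.475 -0.162  0.026]
f+top [315. 252.] [ 0.503 -0.172  0.086]
x+ [346. 380.] [ 0.505 -0.165  0.026]
disc 0 [351. 403.]
disc 0.014 [348. 375.]
disc 0.046 [342. 311.]
[[ 0.48165625 -0.16148967  0.        ]] [-4.28257345e-01  5.08764461e-02  1.88404043e+00  7.29529707e-06
  1.20671064e+00 -9.64524231e-02] 0.030188285781572816 0.0
```

Request:
{"name": "play_rows", "arguments": {
  "targets": [0,0,0,0,0,0,0,0,0,0,0,0],
  "grip": 2.0,
  "grip_force": 10
}}

```text
t: 3.87
tool_pos: [0.4888, -0.1668, 0.0256]
orientation: [-2.558, -1.824, 0.0]
force: [1.1, -0.5, 0.2]
opening: 0.0204
gripper_force: 0.0
```

Run:
```python
from h import *
plan(.489,-.165,.026,-19)
s=snap('scene');c=snap('top')
b=s['image'][180:235,225:310]
b=cv2.createCLAHE(3,(2,2)).apply(cv2.cvtColor(b,cv2.COLOR_RGB2GRAY))
cv2.imwrite('pics/miss2.png',cv2.resize(np.clip((b.astype(float)-20)*1.8,0,255).astype(np.uint8),(765,495),interpolation=cv2.INTER_CUBIC))
```

```text
t 3.8667 pos [ 0.4888 -0.1668  0.0256] yaw -19.01 tilt [-0. -0. -1.] F [ 1.1 -0.5  0.2] T [-0.04 -0.04  0.1 ] open 0.0204 
shift [ 0.18 -0.04 -0.04] roll -0.0
```

View pics/miss2.png

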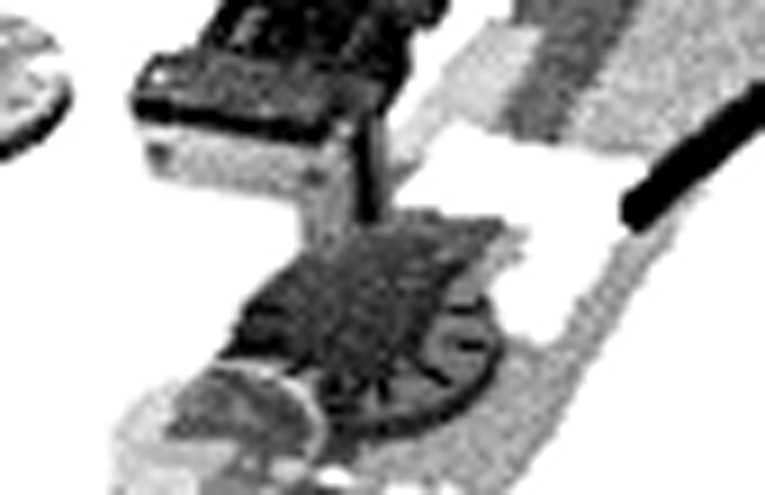

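Run:
```python
from h import *
s=snap('scene')
for z in(.05,.0745,.085,.1,.11): print(z,proj(s,[.485+.035*.945,-.165-.035*.326,z])[0], proj(s,[.485+.043*.945,-.165-.043*.326,z])[0])
for y in(-.165,-.14,-.12):print(y,proj(s,[.489,y,0])[0])
c=snap('top');T=s['cam_to_world'];print(T[:3,:3]@T[:3,:3].T-np.eye(3))
print(ray(s,[[369-369+220,217.5]],0))
```

```text
0.05 [260.13136425 213.24322782] [259.25356144 214.80911853]
0.0745 [259.52722994 207.2774173 ] [258.63758243 208.83435143]
0.085 [259.26418071 204.68158726] [258.36935947 206.23446876]
0.1 [258.88399006 200.93167749] [257.98167357 202.47853799]
0.11 [258.62760078 198.40411501] [257.72021798 199.94680599]
-0.165 [264.96453551 219.05217324]
-0.14 [272.55519356 218.67022641]
-0.12 [278.61473993 218.3655009 ]
[[-3.33066907e-16 -7.01742197e-18 -2.31784834e-16]
 [-7.01742197e-18 -2.22044605e-16  4.09330866e-17]
 [-2.31784834e-16  4.09330866e-17 -4.44089210e-16]]
[[ 0.46949029 -0.31357404  0.        ]]
```

The finger visibly ends at hub-top height (crop (335,250)), about 25 mm above the reported TCP. That would explain the missed grasp. I'll open here and step down, watching the force.

Request:
{"name": "play_rows", "arguments": {
  "targets": [0,0,0,0,0,0,0,0,0,0,0,0,0,0,0,0,0,0,0,0,0,0,0,0,0,0,0,0,0,0,0,0],
  "grip": 7.0
}}

```text
t: 4.73
tool_pos: [0.4888, -0.1669, 0.0257]
orientation: [2.558, 1.824, 0.0]
force: [1.0, 0.1, -0.1]
opening: 0.0675
gripper_force: 0.0
```

Request:
{"name": "play_rows", "arguments": {
  "targets": [0,0,0.3,0,0,0,0.6,0,0,0,0.9,0,0,0,1.0,0,0,0,1.0,0]
}}

```text
t: 5.15
tool_pos: [0.4883, -0.1666, 0.015]
orientation: [-2.557, -1.823, 0.001]
force: [-0.1, -0.2, 0.3]
opening: 0.0702
gripper_force: 0.0
```

Run:
```python
from h import *
plan(.489,-.165,.0,-19)
s=snap('scene');o=cv2.imread('pics/scene0.png')[75:135,95:185]
a=cv2.resize(o,(400,267),interpolation=cv2.INTER_CUBIC)
b=cv2.resize(s['image'][175:235,225:315,::-1],(800,533),interpolation=cv2.INTER_CUBIC)
cv2.imwrite('pics/low.png',cv2.convertScaleAbs(np.hstack([a,cv2.resize(b,(400,267))]),alpha=1.6))
for n,z in(('tip',.19),('25up',.215)):
  for d in(-.05,.05): print(n,(proj(s,[.2695+d*.449,-.536-d*.893,z])[0]-[95,75])*4.444)
```

```text
t 5.15 pos [ 0.4883 -0.1666  0.015 ] yaw -19.02 tilt [ 1.0e-04 -1.1e-03 -1.0e+00] F [-0.1 -0.2  0.3] T [ 0.04 -0.01  0.03] open 0.0702 
shift [0.18 0.01 1.5 ] roll -0.0
tip [313.62507988 268.65415957]
tip [179.84402257 303.38039393]
25up [306.69477255 239.82332329]
25up [171.29761558 274.09309867]
```

View pics/low.png

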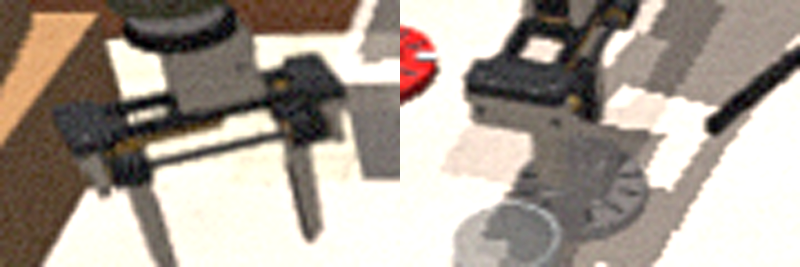

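The start picture confirms it: the visible fingertip is at (312,238), where a point 25 mm behind the reported TCP projects. The fingers really end about 25 mm short of the stated TCP, so I'll go down another 1.4 cm with force checks and then close.

Request:
{"name": "play_rows", "arguments": {
  "targets": [0,0,0.3,0,0,0,0.6,0,0,0,0.9,0,0,0,1.2,0,0,0,1.4,0,0,0,1.4,0]
}}

```text
t: 5.7
tool_pos: [0.4883, -0.1666, 0.0009]
orientation: [-2.557, -1.823, 0.001]
force: [-0.7, -0.8, 1.0]
opening: 0.07
gripper_force: 0.0
```

Request:
{"name": "play_rows", "arguments": {
  "targets": [0,0,0,0,0,0,0,0,0,0,0,0,0,0,0,0,0,0,0,0,0,0,0,0],
  "grip": 3.0,
  "grip_force": 15
}}

```text
t: 6.2
tool_pos: [0.489, -0.1669, 0.0018]
orientation: [2.558, 1.824, 0.0]
force: [-0.6, 0.9, 0.3]
opening: 0.0358
gripper_force: 15.0
```

```bash
python3 -c "
from h import *
plan(.489,-.1645,.02,-19)"
```

```text
t 6.2 pos [ 0.489  -0.1669  0.0018] yaw -19.01 tilt [-0.e+00  4.e-04 -1.e+00] F [-0.6  0.9  0.3] T [-0.1  -0.01 -0.02] open 0.0358 
shift [ 0.23 -0.07 -1.82] roll -0.0
```

Request:
{"name": "play_rows", "arguments": {
  "targets": [0,0,0,0,0,0,0,0,0,0,-1,0,0,0,-3,0,0,0,-6,0,0,0,-10,0,0,0,-14,0,0,0,-17.5,0],
  "grip_force": 40
}}

```text
t: 6.87
tool_pos: [0.4884, -0.1667, 0.1794]
orientation: [2.558, 1.824, 0.0]
force: [0.5, -0.6, -1.9]
opening: 0.0359
gripper_force: 40.0
```

Request:
{"name": "play_rows", "arguments": {
  "targets": [0,0,0,0,0,0,0,0,0,0,0,0]
}}

```text
t: 7.12
tool_pos: [0.4882, -0.1666, 0.1759]
orientation: [-2.557, -1.824, 0.001]
force: [-0.5, 0.3, -4.0]
opening: 0.0358
gripper_force: 40.0
```

```bash
python3 -c "
from h import *
plan(.564,.2025,.177,-20)"
```

```text
t 7.1167 pos [ 0.4882 -0.1666  0.1759] yaw -19.01 tilt [ 1.0e-04 -1.2e-03 -1.0e+00] F [-0.5  0.3 -4. ] T [ 0.   -0.04  0.02] open 0.0358 
shift [37.36 -4.85 -0.1 ] roll 1.0
```

Request:
{"name": "play_rows", "arguments": {
  "targets": [3,-0.4,0,0,7,-0.9,0,0,11,-1.5,0,0,15,-2,0,0,19,-2.5,0,0,23,-3,0,0,27,-3.5,0,1,30,-4,0,1]
}}

```text
t: 7.78
tool_pos: [0.5469, 0.1327, 0.1735]
orientation: [-2.571, -1.8, 0.006]
force: [-0.1, -0.0, -4.1]
opening: 0.0358
gripper_force: 40.0
```

Request:
{"name": "play_rows", "arguments": {
  "targets": [2.5,-0.3,0,0,5,-0.6,0,0,6.5,-0.8,0,0,7.3,-0.85,0,0,7.3,-0.85,0,0,7.3,-0.85,0,0,7.3,-0.85,0,0,7.3,-0.85,0,0]
}}

```text
t: 8.45
tool_pos: [0.5657, 0.1999, 0.1766]
orientation: [2.575, 1.8, -0.001]
force: [-0.4, 0.0, -2.9]
opening: 0.0357
gripper_force: 40.0
```

Run:
```python
from h import *
plan(.5643,.2025,.177,-20)
c=snap('top');s=snap('scene')
st=read_state();z=st['tool_pos'][2]-.0018;t=st['tool_pos']
print('predicted disc rim centre px', proj(s,[t[0]+.0007,t[1]+.002,z+.007])[0],proj(c,[t[0]+.0007,t[1]+.002,z+.007])[0])
a=cv2.resize(c['image'][160:230,195:265],(560,560)[::1],interpolation=cv2.INTER_CUBIC)[:, :400]
b=cv2.resize(s['image'][160:230,350:420],(560,560),interpolation=cv2.INTER_CUBIC)[:,:400]
cv2.imwrite('pics/over.png',cv2.convertScaleAbs(np.hstack([a,b])[:,:,::-1],alpha=1.3))
```

```text
t 8.45 pos [0.5657 0.1999 0.1766] yaw -20.1 tilt [-4.e-04  0.e+00 -1.e+00] F [-0.4  0.  -2.9] T [-0.04 -0.09  0.02] open 0.0357 
shift [ 0.19 -0.22 -0.04] roll -0.1
predicted disc rim centre px [384.33610937 183.27387312] [228.25709729 188.77202654]
```

View pics/over.png

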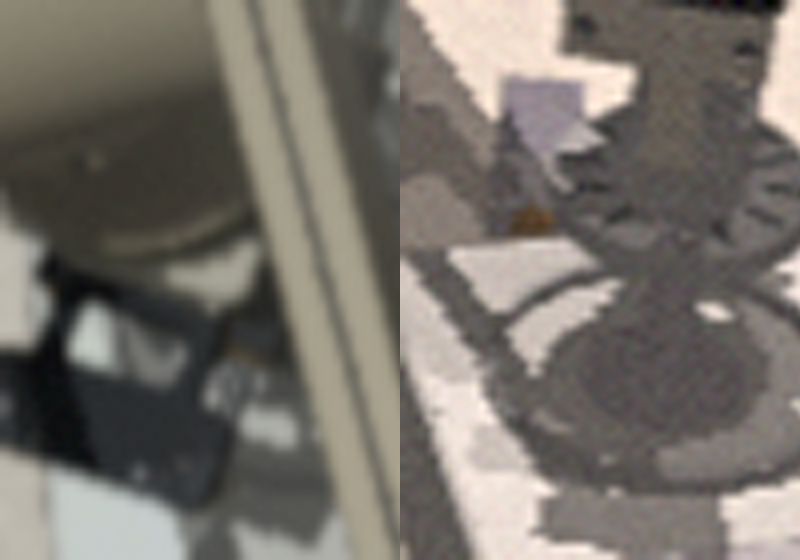

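The scene crop shows the disc directly above the shaft and chamber, level, with its front rim at crop (690,272). It's within the 6 mm capture margin, so I'll correct laterally and lower until the nose is just at the bore.

Request:
{"name": "play_rows", "arguments": {
  "targets": [0.2,-0.2,0,0,0.2,-0.2,1,0,0.2,-0.2,2,0,0.2,-0.2,3,0,0.2,-0.2,3.8,0,0.2,-0.2,4.2,0,0.2,-0.2,4.2,0,0.2,-0.2,4.2,0]
}}

```text
t: 9.22
tool_pos: [0.5642, 0.2038, 0.1341]
orientation: [-2.573, -1.802, 0.001]
force: [0.2, -0.0, -2.9]
opening: 0.0355
gripper_force: 40.0
```

```bash
python3 -c "
from h import *
plan(.5643,.2025,.1228,-20)
s=snap('scene');G=s['image'].astype(int).sum(2)//3
st=read_state();t=st['tool_pos']
for d in(-.05,0,.05):print(d,proj(s,[t[0],t[1]+d+.002,t[2]-.0018+.010])[0].round(1))
for r in (192,194,196,198): print(r,G[r,360:374],G[r,394:410])"
```

```text
t 9.2167 pos [0.5642 0.2038 0.1341] yaw -20.01 tilt [-5.e-04 -8.e-04 -1.e+00] F [ 0.2 -0.  -2.9] T [-0.03 -0.05  0.01] open 0.0355 
shift [-0.12  0.06  1.13] roll -0.0
-0.05 [367.9 194. ]
0 [384.2 193.3]
0.05 [400.5 192.5]
192 [149 151 149 147 147 145 145 144 125 121  92  65  66  59] [ 83  82  81  85  80  87 128 166 178 179 167 163 169 171 173 170]
194 [151 147 147 144 145 148 150 142 102  71 110  89  51  47] [ 84  70  56  57  68  66  78 140 170 177 179 171 166 172 173 176]
196 [127 150 150 149 141 134 105  76  58  53  59  58  64  64] [ 85  84  86  82  84  79  78 115 161 177 175 178 162 163 175 170]
198 [ 66  77 101 118  88  71  96 135 146 108  59  60  75  86] [ 62  49  63  76  83  82  72 122 166 176 173 178 177 163 164 171]
```

Request:
{"name": "play_rows", "arguments": {
  "targets": [-0.1,0,0,0,-0.1,0,0.2,0,-0.1,0,0.4,0,-0.1,0,0.6,0,-0.1,0,0.7,0,-0.1,0,0.7,0]
}}

```text
t: 9.77
tool_pos: [0.5639, 0.2028, 0.1271]
orientation: [-2.573, -1.802, 0.001]
force: [0.3, 0.3, -3.8]
opening: 0.0357
gripper_force: 40.0
```

```bash
python3 -c "
from h import *
plan(.5643,.2025,.1228,-20)"
```

```text
t 9.7667 pos [0.5639 0.2028 0.1271] yaw -20.01 tilt [-4.e-04 -6.e-04 -1.e+00] F [ 0.3  0.3 -3.8] T [-0.04 -0.09  0.  ] open 0.0357 
shift [-0.02  0.05  0.43] roll -0.0
```

Request:
{"name": "play_rows", "arguments": {
  "targets": [0,0,0.15,0,0,0,0.3,0,0,0,0.45,0,0,0,0.6,0,0,0,0.6,0]
}}

```text
t: 10.18
tool_pos: [0.5642, 0.2024, 0.1214]
orientation: [2.573, 1.801, -0.001]
force: [1.1, -2.2, -4.1]
opening: 0.0358
gripper_force: 40.0
```

```bash
python3 -c "
from h import *
plan(.5643,.2025,.1118,-20)"
```

```text
t 10.1833 pos [0.5642 0.2024 0.1214] yaw -20.02 tilt [-8.e-04  3.e-04 -1.e+00] F [ 1.1 -2.2 -4.1] T [-0.61 -0.24  0.06] open 0.0358 
shift [0.01 0.   0.96] roll -0.0
```

Request:
{"name": "play_rows", "arguments": {
  "targets": [-0.05,0.03,0.2,0,-0.05,0.03,0.4,0,-0.05,0.03,0.6,0,-0.05,0.03,0.8,0,-0.05,0.03,0.8,0]
}}

```text
t: 10.6
tool_pos: [0.5642, 0.2018, 0.1135]
orientation: [2.573, 1.801, -0.001]
force: [-0.3, -5.9, -2.7]
opening: 0.0356
gripper_force: 40.0
```

```bash
python3 -c "
from h import *
plan(.5643,.2025,.1058,-20)"
```

```text
t 10.6 pos [0.5642 0.2018 0.1135] yaw -20.02 tilt [-9.e-04  1.e-04 -1.e+00] F [-0.3 -5.9 -2.7] T [-1.1  -0.06  0.02] open 0.0356 
shift [ 0.06 -0.02  0.77] roll -0.0
```

Request:
{"name": "play_rows", "arguments": {
  "targets": [-0.1,0.03,0,0,-0.1,0.03,0.15,0,-0.1,0.03,0.3,0,-0.1,0.03,0.4,0,-0.1,0.03,0.4,0]
}}

```text
t: 11.02
tool_pos: [0.5644, 0.2014, 0.1094]
orientation: [2.574, 1.802, 0.001]
force: [1.8, -1.6, -2.8]
opening: 0.0355
gripper_force: 40.0
```

```bash
python3 -c "
from h import *
plan(.5643,.2025,.1058,-20)"
```

```text
t 11.0167 pos [0.5644 0.2014 0.1094] yaw -20.01 tilt [ 2.e-04  3.e-04 -1.e+00] F [ 1.8 -1.6 -2.8] T [-0.44 -0.39 -0.03] open 0.0355 
shift [ 0.1  -0.05  0.36] roll -0.0
```

Request:
{"name": "play_rows", "arguments": {
  "targets": [0,0,0.1,0,0,0,0.2,0,0,0,0.3,0,0,0,0.3,0]
}}

```text
t: 11.35
tool_pos: [0.5642, 0.2014, 0.1063]
orientation: [-2.573, -1.802, -0.0]
force: [1.2, -1.9, -1.3]
opening: 0.0354
gripper_force: 40.0
```

```bash
python3 -c "
from h import *
plan(.5643,.2025,.1058,-20)"
```

```text
t 11.35 pos [0.5642 0.2014 0.1063] yaw -20.01 tilt [ 1.e-04 -1.e-04 -1.e+00] F [ 1.2 -1.9 -1.3] T [-0.35 -0.27  0.03] open 0.0354 
shift [ 0.11 -0.03  0.05] roll -0.0
```

Request:
{"name": "play_rows", "arguments": {
  "targets": [0,0,0.1,0,0,0,0.15,0,0,0,0.2,0,0,0,0.2,0]
}}

```text
t: 11.68
tool_pos: [0.5642, 0.2014, 0.1045]
orientation: [-2.573, -1.802, 0.0]
force: [0.9, -0.9, -0.9]
opening: 0.0354
gripper_force: 40.0
```

```bash
python3 -c "
from h import *
plan(.5643,.2025,.1058,-20)"
```

```text
t 11.6833 pos [0.5642 0.2014 0.1045] yaw -20.01 tilt [ 0.e+00 -1.e-04 -1.e+00] F [ 0.9 -0.9 -0.9] T [-0.26 -0.14 -0.07] open 0.0354 
shift [ 0.11 -0.02 -0.13] roll -0.0
```

Request:
{"name": "play_rows", "arguments": {
  "targets": [0,0,0.1,0,0,0,0.2,0,0,0,0.3,0,0,0,0.3,0]
}}

```text
t: 12.02
tool_pos: [0.5642, 0.2013, 0.1013]
orientation: [-2.574, -1.802, 0.0]
force: [1.2, -1.4, -1.2]
opening: 0.0356
gripper_force: 40.0
```

Request:
{"name": "play_rows", "arguments": {
  "targets": [0,0,0.1,0,0,0,0.2,0,0,0,0.2,0]
}}

```text
t: 12.27
tool_pos: [0.5641, 0.2013, 0.0993]
orientation: [-2.574, -1.802, 0.0]
force: [1.1, -0.8, -1.4]
opening: 0.0352
gripper_force: 40.0
```

```bash
python3 -c "
from h import *
plan(.5643,.2025,.0958,-20)"
```

```text
t 12.2667 pos [0.5641 0.2013 0.0993] yaw -20.01 tilt [-2.e-04 -1.e-04 -1.e+00] F [ 1.1 -0.8 -1.4] T [-0.29 -0.24  0.02] open 0.0352 
shift [ 0.12 -0.03  0.35] roll -0.0
```

Request:
{"name": "play_rows", "arguments": {
  "targets": [0,0,0.1,0,0,0,0.2,0,0,0,0.25,0,0,0,0.25,0]
}}

```text
t: 12.6
tool_pos: [0.5641, 0.2013, 0.0969]
orientation: [2.574, 1.802, -0.0]
force: [1.0, -1.3, -0.5]
opening: 0.0356
gripper_force: 40.0
```

```bash
python3 -c "
from h import *
plan(.5643,.2025,.0958,-20)"
```

```text
t 12.6 pos [0.5641 0.2013 0.0969] yaw -20.01 tilt [-2.e-04 -1.e-04 -1.e+00] F [ 1.  -1.3 -0.5] T [-0.26 -0.15 -0.01] open 0.0356 
shift [ 0.12 -0.03  0.11] roll -0.0
```

Request:
{"name": "play_rows", "arguments": {
  "targets": [0,0,0.05,0,0,0,0.1,0,0,0,0.15,0,0,0,0.15,0]
}}

```text
t: 12.93
tool_pos: [0.5642, 0.2013, 0.0958]
orientation: [-2.574, -1.802, -0.0]
force: [-0.4, -1.7, 2.5]
opening: 0.0357
gripper_force: 40.0
```

```bash
python3 -c "
from h import *
plan(.5643,.2025,.0958,-20)"
```

```text
t 12.9333 pos [0.5642 0.2013 0.0958] yaw -20.01 tilt [ 1.e-04  0.e+00 -1.e+00] F [-0.4 -1.7  2.5] T [-0.26  0.09 -0.04] open 0.0357 
shift [ 0.11 -0.03 -0.  ] roll -0.0
```

Request:
{"name": "play_rows", "arguments": {
  "targets": [0,0,0.05,0,0,0,0.1,0,0,0,0.1,0]
}}

```text
t: 13.18
tool_pos: [0.5643, 0.2014, 0.0958]
orientation: [2.573, 1.802, 0.0]
force: [-5.0, -2.1, 9.1]
opening: 0.0356
gripper_force: 40.0
```

```bash
python3 -c "
from h import *
plan(.5643,.2025,.0958,-20)"
```

```text
t 13.1833 pos [0.5643 0.2014 0.0958] yaw -20.01 tilt [ 2.e-04  2.e-04 -1.e+00] F [-5.  -2.1  9.1] T [-0.43  0.85  0.05] open 0.0356 
shift [ 0.11 -0.04 -0.  ] roll -0.0
```

The z reading stalls at seat height and the force is rising, so the disc is home. I'll relax, release and retreat.

Request:
{"name": "play_rows", "arguments": {
  "targets": [0,0,-0.1,0,0,0,-0.1,0,0,0,-0.1,0],
  "grip_force": 5
}}

```text
t: 13.43
tool_pos: [0.5642, 0.2014, 0.0957]
orientation: [-2.574, -1.802, -0.0]
force: [-1.0, -1.2, 3.8]
opening: 0.0359
gripper_force: 5.0
```

Request:
{"name": "play_rows", "arguments": {
  "targets": [0,0,0,0,0,0,0,0,0,0,0,0,0,0,0,0,0,0,0,0,0,0,0,0],
  "grip": 6.0
}}

```text
t: 13.93
tool_pos: [0.5642, 0.2014, 0.0955]
orientation: [-2.574, -1.802, 0.0]
force: [0.3, 0.5, -0.1]
opening: 0.0599
gripper_force: 0.0
```

Request:
{"name": "play_rows", "arguments": {
  "targets": [0,0,-1,0,0,0,-3,0,0,0,-6,0,0,0,-9,0,0,0,-12,0,0,0,-14,0,0,0,-14,0,0,0,-14,0]
}}

```text
t: 14.6
tool_pos: [0.5654, 0.2017, 0.2383]
orientation: [2.572, 1.801, 0.006]
force: [-0.6, -0.2, 0.2]
opening: 0.0601
gripper_force: 0.0
```

Request:
{"name": "play_rows", "arguments": {
  "targets": [-4,0,0,0,-8,0,0,0,-12,0,0,0,-16,0,0,0,-19,0,0,0,-20,0,0,0,-20,0,0,0,-20,0,0,0]
}}

```text
t: 15.27
tool_pos: [0.4955, 0.0136, 0.2348]
orientation: [-2.574, -1.799, 0.001]
force: [-0.2, 0.7, -0.2]
opening: 0.0601
gripper_force: 0.0
```

Run:
```python
from h import *
plan(.5643,.2025,.0958,-20)
c=snap('top');s=snap('scene')
for h in (.094,.104):
  print(h,'disc bottom-front / top px scene',proj(s,[.565+.048,.2045-.013,h])[0],proj(s,[.565,.2045,h+.046])[0])
a=cv2.resize(c['image'][165:225,200:260],(400,400),interpolation=cv2.INTER_CUBIC)
b=cv2.resize(s['image'][175:235,355:415],(400,400),interpolation=cv2.INTER_CUBIC)
cv2.imwrite('pics/end.png',cv2.convertScaleAbs(np.hstack([a,b])[:,:,::-1],alpha=1.3))
```

```text
t 15.2667 pos [0.4955 0.0136 0.2348] yaw -20.09 tilt [ 3.0e-04 -1.3e-03 -1.0e+00] F [-0.2  0.7 -0.2] T [-0.05 -0.07  0.  ] open 0.0601 
shift [ 2.010e+01 -1.000e-02  1.391e+01] roll -0.1
0.094 disc bottom-front / top px scene [381.09221161 216.1500772 ] [383.68466547 194.15317004]
0.104 disc bottom-front / top px scene [381.38547105 213.60308455] [383.98859839 191.52469011]
```

View pics/end.png

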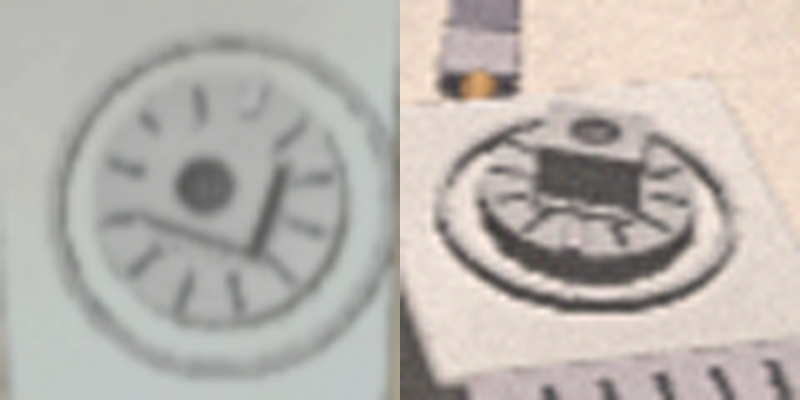

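The disc sits centred in the chamber. Its hub-top bore is at crop (595,130), which is pixel (384,194.5), and that matches the fully seated height (194.2 predicted, against 191.5 if it were riding on the shoulder). Handing in.

```bash
python3 -c "
from h import *
print(workorder.close_job())"
```

```text
the job is handed in; nothing more can be done
None
```

The disc is on the shaft and, by the force, height and camera checks, seated with its tab in the keyway; it is released and handed in, though the hand-in returned no verdict. It dropped in at the keyway angle measured from the camera without needing a turn, and the fingers turned out to end about 25 mm short of the stated TCP, which cost one empty grasp.

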